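# Turn the rocking condiment stand square across the bread board

### The arm

A 6-joint arm with a two-finger parallel gripper is mounted at the origin on a cart in front of the work surface, level with it; the furniture and walls round the work are solid. World frame = base frame: x ahead of the robot, y to its left, z up, the work surface at z = 0. Lengths are in mm, angles in rad, forces in N, time in s.
With the tool pointing down it reaches from about 400 to 925 mm from the base axis. Payload 12.5 kg.
Tool frame: the origin (TCP) lies midway between the tips of the shut fingers; the grasp point (between the pads) lies 19 mm behind it; z points along the fingers, y is the direction in which the jaws open and shut (so a half turn about z gives the same grasp; the last joint's range is limited). The gripper opens to 95 mm and grips with 3 to 60 N. Pads are 20 mm wide; open, the fingers measure 119 mm over their backs; the gripper's body (75 mm by 180 mm) begins 59 mm behind the grasp point.
Start: joints at [1.093, 0.491, 1.559, -0, 1.092, -0.106], TCP at [227.044, 582.324, 182.061] pointing down, gripper open.
Joint ranges: [-3.1, 3.1], [-0.84, 2.19], [0.05, 2.79], [-1.13, 4.28], [0.06, 2.93], [-2.69, 2.69]. Speed limits (rad/s): [2.22, 2.22, 2.79, 3.14, 3.14, 3.14].

### API

Orientations are given as [roll, pitch, yaw] about the fixed x, y, z axes, in that order (R = Rz(yaw) Ry(pitch) Rx(roll)).
In Python, from cell import env gives the robot as it stands.
- The arm moves only by the tool servo_tool, never from a script. Its argument "plan" is a list of rows, each a list of 7 numbers: the shift along the tool's x, y, z in m, then the turn, a rotation vector about the tool's x, y, z in degrees, then the opening in per cent of the stroke, from 0 (shut) to 100 (fully open). In form: [[dx, dy, dz, wx, wy, wz, jaw], ...]. A call has 1 to 8 rows; each row shifts and turns the pose as measured when the row begins, along the tool's axes as they then stand; what a row does not reach is not made up. A row lasts 1/12 s, in which the tool goes at most 41.7 mm and 7.16 degrees, less where a joint would pass 70% of its speed; a pose out of reach is approached as far as the arm can. A call is refused whole if a number of a shift passes 0.0417 or a number of a turn 7.16, either way. A call with a gripper value outside its range is refused whole. The fingers move at their own pace and stop on an object; the grip force is fixed at half the most. Time passes only in rows, so rows that do not move let the fingers close. It gives the time, the measured TCP pose, the force and the opening at its end, in the units of the state.
- env.state(): the state, without advancing time (a new reading comes with each control period).
- env.read_camera(name): name is "side" or "top" or "wrist"; returns a dict with "img" (420x560x3 uint8, blue, green, red), "intrinsics" (3x3 intrinsics, pixels), "k1" (the pictures are not rectified: a ray, as slopes to the right and down, at radius r is drawn at 1 + k1 r^2 times it, then the intrinsics apply), "R" (3x3) and "t" (3): a world point X has camera coordinates R X + t. Camera axes: x right, y down, z forward; pixel columns grow to the right and rows downward; lengths in mm; the calibration is good to about 2 mm. A picture is of the moment at which its call begins. There is no depth.
- env.job_done(): hands the job in, once; it reports no verdict.
The state is a dict: "t": time; "joints": joint angles; "qvel": joint speeds; "tau": joint torques, N m; "eef_pos": TCP position; "tcp_rot": TCP orientation; "ft_force": force on the tool from outside, world axes, zero at the start; "moment": the same for the moment, N m; "opening": opening from 0.0 (shut) to 1.0 (fully open).
Only numpy, scipy, OpenCV 4.12 (cv2) and the standard library are available. Lean on these libraries where they do the work, as an engineer would, in place of code of your own. Each camera call takes 0.05 s, during which the arm holds its last target. There are 200 camera calls.

### The job

The larger wooden condiment stand was put down askew over the bread board: two of its feet are on the board, so it leans and rocks. Turn it on the spot, lifting it no more than a few centimetres, until it bridges the board squarely, its handle bar straight across the board's length, with all four feet flat on the worktop on either side; then let go. Keep it at the same place along the board, and do not disturb the smaller stand or the salt shaker.

Things in the scene. Friction and masses are not known exactly. Their poses are not given: they have to be found in the camera images.
- stand: Larger of two light-wood stands, loose, 0.3 to 0.6 kg. Deck 115 (own x) by 175 mm (own y), 45 to 55 mm above the feet; edge rail to 65 mm. Feet 16 mm thick, round-ended, centred at x +-45, y +-75 mm. Handle bar along own y: 142 by 16 mm, 91 to 109 mm above the feet, 36 mm free below it between its end posts. Origin: midway between the feet, on the foot plane; z up. Starts leaning about 11 degrees.
- board: Narrow bread board of medium-brown wood, fixed flat on the worktop: 260 mm (own x, its length) by 90 mm (own y) by 15 mm thick. Origin: centre of its underside. Bridged squarely, the stand's y axis is parallel to the board's (either way round) and the feet clear the board by 22 mm on each side. Behind it hangs a wall cabinet: front at world x = 0.60 m, underside 455 mm above the worktop.
- small_stand: The smaller stand of the same make, standing firm on the worktop, not to be disturbed: deck 85 by 110 mm, handle bar top 109 mm high. Origin: on the worktop, midway between its feet.
- salt: White salt shaker, 44 mm in diameter, 90 mm tall, standing on the worktop, not to be disturbed. Origin: centre of its underside.

How it is judged (in metres and radians):
At the end, for the whole second after the job is handed in: The larger stand bridges the board with all four feet on the worktop (upright within 2 degrees, foot plane within 4 mm of the worktop), its handle bar across the board within 12 degrees, centred over the board within 25 mm, within 45 mm of where it started, released and at rest (angle between the y axis of stand and the y axis of board, either way round below 0.21 rad and angle between stand's own z axis and vertical below 0.035 rad and height (world z) of stand below 0.004 m and y of stand in the frame of board between -0.025 and 0.025 m and distance of stand from where it was at the start of the episode below 0.045 m and linear speed of stand below 0.02 m/s and angular speed of stand below 0.1 rad/s); the robot touches nothing.
It fails at once if the stand is lifted more than 80 mm off the worktop (height (world z) of stand above 0.08 m).
It fails at once if the stand is tipped beyond 35 degrees (angle between stand's own z axis and vertical above 0.61 rad).
It fails at once if the smaller stand is moved more than 20 mm (distance of small_stand from where it was at the start of the episode above 0.02 m).
It fails at once if the salt shaker is moved more than 20 mm or tipped (distance of salt from where it was at the start of the episode above 0.02 m or angle between salt's own z axis and vertical above 0.35 rad).
It also fails if it takes over 32 s, if anything falls off the work surface, if the arm or the gripper's body presses on something with over 40 N, if the wrist force passes 120 N, or if a joint passes its speed limit or range.

## Working session

There is one attempt and no reset: what is moved stays moved. The work goes in short steps, Python scripts to look and compute and a tool call to move; the robot and the scene stay as the last step left them, time stands still between calls to the robot, and variables do not carry over. Pictures are saved under pics/ and viewed, about 8 in all and at most 12, crops included, and the job is handed in when it is done.

Besides the shell and the picture viewer there is one more tool, called by a JSON object that holds its "method" and its "body", one argument or row to a line. servo_tool: Moves the arm, as the interface text tells. Its arguments: {"type":"object","properties":{"plan":{"type":"array","items":{"type":"array","items":{"type":"number"}}}},"required":["plan"]}

```bash
mkdir -p pics; cat > h.py <<'E'
import numpy as np, cv2
from cell import env
from scipy.spatial.transform import Rotation as Ro
def cam(n,save=None):
    c=env.read_camera(n)
    if save: cv2.imwrite('pics/'+save+'.png',c['img'])
    return c
def ray(c,uv):
    K=np.array(c['intrinsics']);k=c['k1']
    d=np.array([(uv[0]-K[0,2])/K[0,0],(uv[1]-K[1,2])/K[1,1]]);s=d.copy()
    for _ in range(20): s=d/(1+k*(s@s))
    R=np.array(c['R']);t=np.array(c['t']).ravel()
    return -R.T@t, R.T@np.array([s[0],s[1],1])
def onz(c,uv,z):
    o,d=ray(c,uv); return o+d*(z-o[2])/d[2]
def proj(c,X):
    K=np.array(c['intrinsics']);p=np.array(c['R'])@np.array(X)+np.array(c['t']).ravel()
    s=p[:2]/p[2];s=s*(1+c['k1']*(s@s));return K[:2,:2]@s+K[:2,2]
E
python3 - <<'E'
from h import *
a=cam('top','top0');b=cam('side','side0')
for c in(a,b): print(ray(c,(280,210)))
print(env.state())
E
```

```text
(array([ 278.04713178,  -51.33018395, 1070.67322949]), array([ 1.30256778e-01, -9.24724330e-04, -9.91486745e-01]))
(array([-255.6632546 , 1185.98564126,  732.78019858]), array([ 0.40329953, -0.79572982, -0.45236299]))
{'t': 0.1, 'joints': array([ 1.09340229e+00,  4.91501781e-01,  1.55937253e+00, -7.00751630e-06,
        1.09170026e+00, -1.05611820e-01]), 'qvel': array([ 0.00214915, -0.00246938, -0.00063943, -0.00093816,  0.00340539,
       -0.00029056]), 'tau': array([ 2.94363839e-03, -6.13631630e+01, -2.58612370e+01,  6.93906751e-02,
        4.69773996e-02, -3.96909172e-05]), 'eef_pos': array([226.92489021, 582.09236352, 181.52414768]), 'tcp_rot': array([-3.14061555e+00, -9.73287201e-05,  2.76981363e+00]), 'ft_force': array([ 1.12455657, -0.23413771,  0.17879251]), 'moment': array([-0.01873633,  0.01666259,  0.02794158]), 'opening': 1.0014013995503557}
```

```bash
python3 -c "
import cv2,numpy as np
print(cv2.imread('pics/top0.png').shape)"
```

```text
(420, 560, 3)
```

View pics/top0.png

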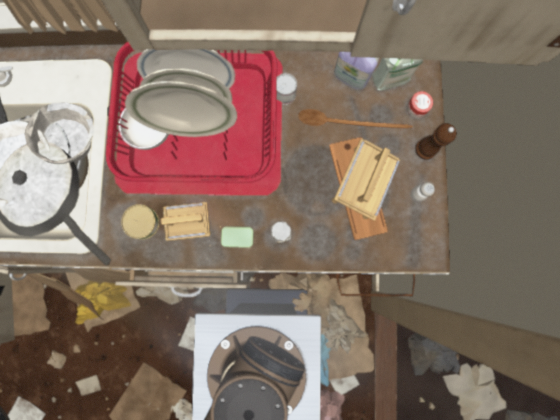

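View pics/side0.png

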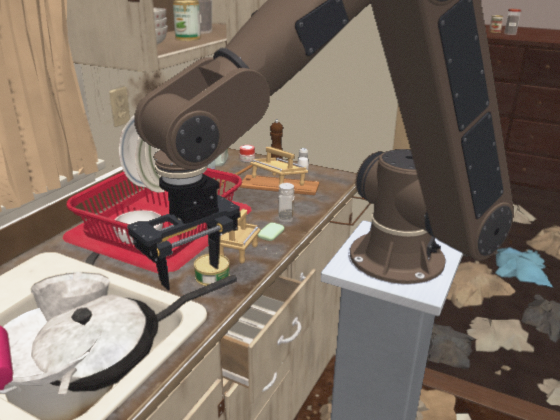

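Top view: larger stand near (367,180) on the board running (345,140)–(370,235); small stand near (186,220). White shakers are at (281,231), (425,190) and (287,87). Next I'll zoom and measure.

```bash
python3 - <<'E'
from h import *
c=cam('top');im=c['img']
cr=cv2.resize(im[120:250,310:450],None,fx=5,fy=5,interpolation=cv2.INTER_CUBIC)
cr2=cv2.resize(cam('side')['img'][130:230,200:340],None,fx=5,fy=5,interpolation=cv2.INTER_CUBIC)
cv2.imwrite('pics/c1.png',cr[:600]); cv2.imwrite('pics/c2.png',cr2)
for n,uv,z in [('bd',(345,145),15),('bd2',(370,235),15),('stand',(367,180),60),('salt?',(281,231),90),('salt?',(425,190),50),('small',(186,220),60),('base',(258,365),0),('edge',(250,268),0),('pepper',(440,140),100)]: print(n,onz(c,uv,z).round())
print(proj(c,[227,582,180]),c['intrinsics'],c['k1'])
E
```

```text
bd [ 592. -220.   15.]
bd2 [ 356. -283.   15.]
stand [ 490. -268.   60.]
salt? [357. -55.  90.]
salt? [ 469. -418.   50.]
small [382. 178.  60.]
base [26. -4.  0.]
edge [268.  22.   0.]
pepper [ 586. -442.  100.]
[ -6.98124314 280.36648926] [[415.76967593   0.         281.29471331]
 [  0.         415.76967593 210.8265039 ]
 [  0.           0.           1.        ]] -0.09233254513771046
```

View pics/c1.png

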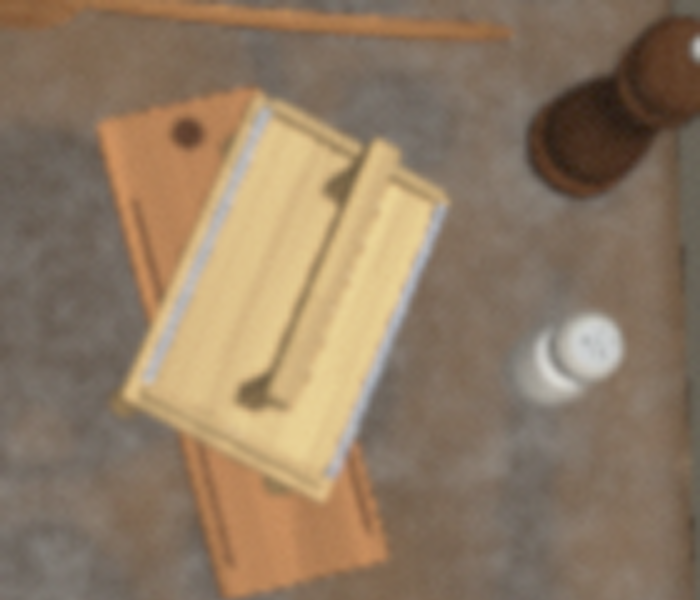

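View pics/c2.png

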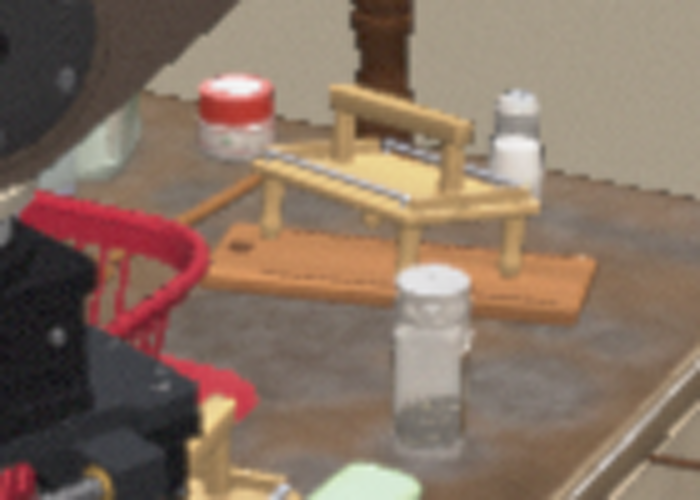

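Stand bar runs from crop px (378,145) to (282,400) and the board has corners (98,125),(262,88),(387,560),(228,598). The salt is the white shaker beside it at (590,345). The side crop shows diagonal feet on the board. I'll triangulate the bar and the board.

```bash
python3 - <<'E'
from h import *
a=cam('top');b=cam('side')
T=lambda p:(310+(p[0]-2)/5,120+(p[1]-2)/5); S=lambda p:(200+(p[0]-2)/5,130+(p[1]-2)/5)
bd=np.array([onz(a,T(p),15) for p in[(98,125),(262,88),(387,560),(228,598)]])
print('board',bd.mean(0).round(1)); 
for i,j in((3,0),(2,1),(1,0),(2,3)): v=bd[j]-bd[i];print(np.linalg.norm(v).round(1),np.degrees(np.arctan2(v[1],v[0])).round(1))
def tri(p,q):
    o1,d1=ray(a,T(p));o2,d2=ray(b,S(q));d1/=np.linalg.norm(d1);d2/=np.linalg.norm(d2)
    s=np.linalg.lstsq(np.c_[d1,-d2],o2-o1,rcond=None)[0];x,y=o1+s[0]*d1,o2+s[1]*d2
    return (x+y)/2,np.linalg.norm(x-y)
# bar top left corners far/near ; deck corners
for n,p,q in [('bar far L',(370,140),(332,88)),('bar near L',(272,395),(463,128)),('bar near R',(290,408),(470,122)),('deck far L',(262,97),(255,160)),('deck near L',(128,395),(408,210)),('deck near R',(322,498),(537,205)),('salt',(592,335),(517,95))]:
    x,e=tri(p,q);print(n,x.round(1),e.round(1))
E
```

```text
board [ 479.2 -254.2   15. ]
256.0 15.1
256.3 14.0
89.8 104.3
84.8 104.1
bar far L [ 555.1 -297.   118.1] 4.2
bar near L [ 430.  -246.1  128.4] 3.5
bar near R [ 425.8 -253.   130.8] 1.1
deck far L [ 590.5 -254.    73.1] 1.3
deck near L [ 436.1 -183.7   92.3] 0.4
deck near R [ 390.3 -282.    68.9] 1.4
salt [ 467.8 -411.6   91.2] 5.0
```

{"method": "servo_tool", "body": {
  "plan": [
    [0,0,-0.04,0,0,0,100],
    [0.02,0.035,0,0,0,0,100],
    [0.0,0.04,0,0,0,0,100],
    [0,0.04,0,0,0,0,100]
  ]
}}

```text
t: 0.63
eef_pos: [248.8, 695.1, 227.0]
tcp_rot: [-3.142, -0.0, 2.769]
ft_force: [0.1, 0.0, 1.1]
opening: 1.0
```

{"method": "servo_tool", "body": {
  "plan": [
    [-0.028,-0.03,0,0,0,0,100],
    [-0.028,-0.03,0,0,0,0,100],
    [-0.028,-0.03,0,0,0,0,100],
    [-0.028,-0.03,0,0,0,0,100],
    [-0.028,-0.03,0,0,0,0,100],
    [-0.028,-0.03,0,0,0,0,100],
    [-0.024,-0.034,0,0,0,0,100],
    [-0.024,-0.034,0,0,0,0,100]
  ]
}}

```text
t: 1.3
eef_pos: [365.7, 398.7, 210.6]
tcp_rot: [-3.136, -0.003, 2.779]
ft_force: [0.7, 0.6, -0.4]
opening: 1.002
```

{"method": "servo_tool", "body": {
  "plan": [
    [-0.022,-0.035,0,0,0,0,100],
    [-0.022,-0.035,0,0,0,0,100],
    [-0.022,-0.035,0,0,0,0,100],
    [-0.022,-0.035,0,0,0,0,100],
    [-0.022,-0.035,0,0,0,0,100],
    [-0.022,-0.035,0,0,0,0,100],
    [-0.022,-0.035,0,0,0,0,100],
    [-0.022,-0.035,0,0,0,0,100]
  ]
}}

```text
t: 1.97
eef_pos: [428.3, 71.4, 212.5]
tcp_rot: [-3.138, -0.0, 2.781]
ft_force: [0.8, -0.1, 0.6]
opening: 1.001
```

{"method": "servo_tool", "body": {
  "plan": [
    [-0.021,-0.035,0,0,0,0,100],
    [-0.021,-0.035,0,0,0,0,100],
    [-0.021,-0.035,0,0,0,0,100],
    [-0.021,-0.035,0,0,0,0,100],
    [-0.021,-0.035,0,0,0,0,100],
    [-0.021,-0.035,0,0,0,0,100],
    [-0.021,-0.035,0,0,0,0,100],
    [-0.021,-0.035,0,0,0,0,100]
  ]
}}

```text
t: 2.63
eef_pos: [483.9, -257.6, 215.6]
tcp_rot: [-3.138, 0.004, 2.779]
ft_force: [1.2, -0.1, -0.5]
opening: 0.999
```

```bash
python3 - <<'E'
from h import *
s=env.state();print(s['eef_pos'].round(1),s['tcp_rot'].round(3))
c=cam('wrist','w1');print(ray(c,(280,210)))
for X in([555,-301,118],[427,-250,129],[489,-279,122]):print(proj(c,X).round())
E
```

```text
[ 483.9 -257.6  215.6] [-3.138  0.004  2.779]
(array([ 406.81575031, -226.73607259,  418.3414148 ]), array([ 0.28382787, -0.10314474, -0.9533795 ]))
[263. 273.]
[263. 142.]
[259. 211.]
```

View pics/w1.png

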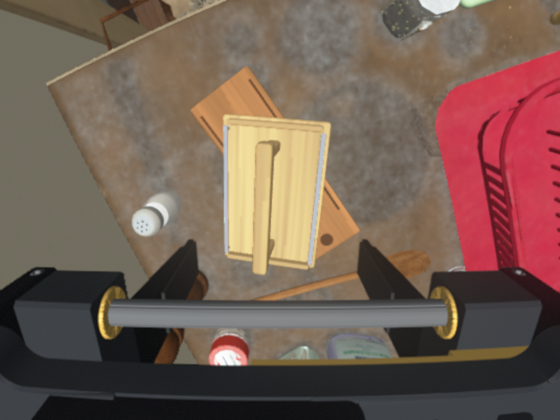

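The wrist view shows the bar from (264,142) to (260,273), within a few mm of the prediction. Next I'll tilt the tool to match the lean and go to the pre-grasp pose.

{"method": "servo_tool", "body": {
  "plan": [
    [-0.009,-0.013,0.02,-4.8,2.9,1.3,100],
    [-0.009,-0.013,0.02,-4.8,2.9,1.3,100],
    [0,0,0,0,0,0,100]
  ]
}}

```text
t: 2.93
eef_pos: [493.1, -297.2, 173.5]
tcp_rot: [2.974, -0.098, 2.736]
ft_force: [-0.7, -0.2, -2.3]
opening: 0.999
```

```bash
cat > g.py <<'E'
from h import *
def pose():
    s=env.state();return s['eef_pos'],Ro.from_euler('xyz',s['tcp_rot']),s
def rel(P,R):  # target pos/rot in tool axes
    p,r,s=pose();print('shift mm',r.inv().apply(np.array(P)-p).round(1),'turn deg',np.degrees((r.inv()*R).as_rotvec()).round(1))
E
python3 - <<'E'
from g import *
p,r,s=pose();print(p.round(1),r.as_matrix().round(3),s['joints'].round(2))
z=np.array([-.03,.19,-.98]);z/=np.linalg.norm(z)
a=np.radians(-23.5);x=-np.array([np.cos(a),np.sin(a),0]);x-=z*(x@z);x/=np.linalg.norm(x)
rel([489.4,-275.4,94.4],Ro.from_matrix(np.c_[x,np.cross(z,x),z]))
c=cam('wrist','w2')
for X in([555,-301,118],[427,-250,129],[489,-279,122]):print(proj(c,X).round())
E
```

```text
[ 493.1 -297.2  173.5] [[-0.914  0.404 -0.023]
 [ 0.393  0.9    0.191]
 [ 0.098  0.166 -0.981]] [-0.73  0.49  1.61  0.14  1.2  -1.94]
shift mm [ 4.1  5.  81.8] turn deg [ 0.2  0.3 -0.7]
[290. 280.]
[287. 122.]
[284. 206.]
```

View pics/w2.png

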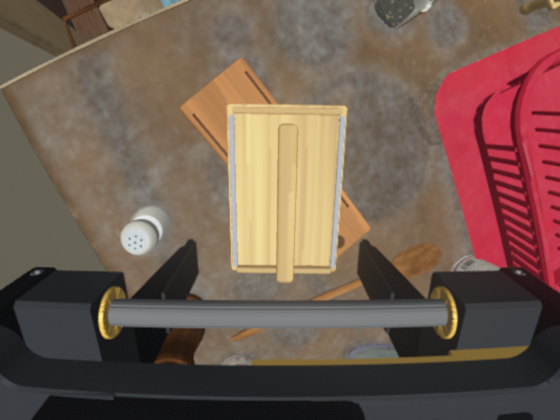

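The bar is now seen square-on at (288,124)-(286,281), about 5 mm right of the tool centreline, which agrees with the computed shift. Descending.

{"method": "servo_tool", "body": {
  "plan": [
    [0.002,0.005,0.02,0,0,0,100],
    [0.001,0,0.02,0,0,0,100],
    [0.001,0,0.02,0,0,0,100],
    [0,0,0.018,0,0,0,100],
    [0,0,0,0,0,0,100]
  ]
}}

```text
t: 3.4
eef_pos: [490.2, -274.2, 100.3]
tcp_rot: [2.984, -0.089, 2.738]
ft_force: [0.3, 0.2, -0.8]
opening: 0.998
```

```bash
python3 - <<'E'
from g import *
z=np.array([-.03,.19,-.98]);z/=np.linalg.norm(z)
a=np.radians(-23.5);x=-np.array([np.cos(a),np.sin(a),0]);x-=z*(x@z);x/=np.linalg.norm(x)
rel([489.4,-275.4,94.4],Ro.from_matrix(np.c_[x,np.cross(z,x),z]))
c=cam('wrist','w3')
d=cam('side')['img'][110:230,180:360];cv2.imwrite('pics/s3.png',np.vstack([cv2.resize(c['img'],(400,300)),cv2.resize(d,(400,266),interpolation=cv2.INTER_CUBIC)]))
E
```

```text
shift mm [-0.2 -2.4  5.6] turn deg [-0.4  0.9 -0.5]
```

View pics/s3.png

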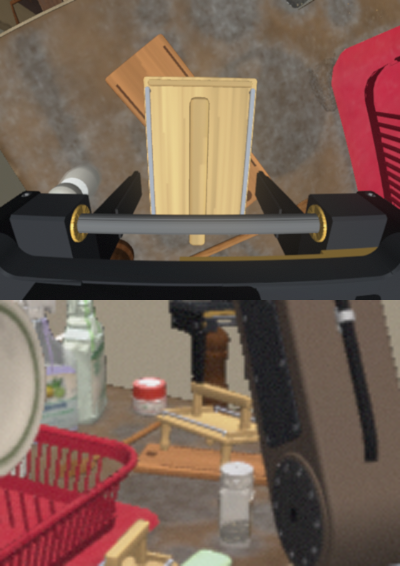

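```bash
python3 - <<'E'
from g import *
p,r,s=pose();c=cam('wrist');b=cam('side')
for n,o in(('tcp',[0,0,0]),('L',[0,47,0]),('R',[0,-47,0]),('Lgrasp',[0,47,-19])):
    X=p+r.apply(o);u=proj(b,X);print(n,X.round(),'wrist',(proj(c,X)/1.4).round(),'sidecrop',((u-[180,110])*400/180+[0,300]).round())
E
```

```text
tcp [ 492. -276.  103.] wrist [197. 169.] sidecrop [220. 403.]
L [ 510. -233.  110.] wrist [246. 169.] sidecrop [196. 405.]
R [ 473. -318.   96.] wrist [149. 169.] sidecrop [243. 401.]
Lgrasp [ 511. -236.  129.] wrist [250. 177.] sidecrop [197. 393.]
```

{"method": "servo_tool", "body": {
  "plan": [
    [0,-0.001,0.007,0,0,0,100],
    [0,0,0,0,0,0,60],
    [0,0,0,0,0,0,30],
    [0,0,0,0,0,0,10],
    [0,0,0,0,0,0,0],
    [0,0,0,0,0,0,0],
    [0,0,0,0,0,0,0],
    [0,0,0,0,0,0,0]
  ]
}}

```text
t: 4.27
eef_pos: [492.8, -277.5, 99.9]
tcp_rot: [2.987, -0.077, 2.736]
ft_force: [0.7, -1.0, -0.4]
opening: 0.563
```

{"method": "servo_tool", "body": {
  "plan": [
    [0,0,0,0,0,0,0],
    [0,0,0,0,0,0,0],
    [0,0,0,0,0,0,0],
    [0,0,0,0,0,0,0]
  ]
}}

```text
t: 4.6
eef_pos: [492.7, -277.6, 99.8]
tcp_rot: [2.987, -0.077, 2.736]
ft_force: [-0.1, 0.3, -0.4]
opening: 0.285
```

```bash
python3 - <<'E'
from g import *
p,r,s=pose();print(p.round(1),s['tcp_rot'].round(3),s['ft_force'].round(1),s['moment'].round(2),s['opening'])
b=cam('side')['img'][130:190,230:320];w=cam('wrist','w4')['img']
cv2.imwrite('pics/s4.png',np.vstack([cv2.resize(w,(400,300)),cv2.resize(b,(400,266),interpolation=cv2.INTER_CUBIC)]))
E
```

```text
[ 492.7 -277.6   99.8] [ 2.987 -0.077  2.736] [-0.1  0.3 -0.4] [-0.09  0.    0.06] 0.284758558554286
```

View pics/s4.png

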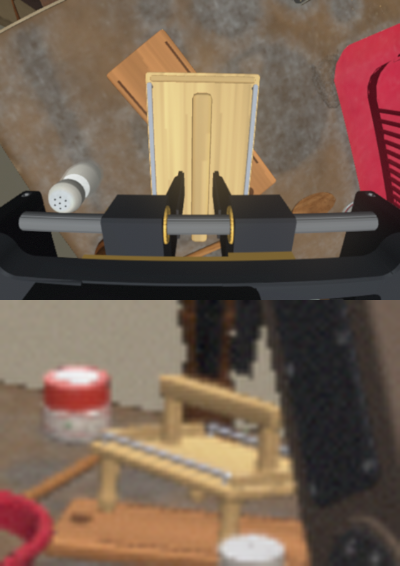

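{"method": "servo_tool", "body": {
  "plan": [
    [0,0,0,0,0,0,0],
    [0,0,0,0,0,0,0],
    [0,0,0,0,0,0,0],
    [0,0,0,0,0,0,0]
  ]
}}

```text
t: 5.03
eef_pos: [492.8, -277.6, 99.8]
tcp_rot: [2.987, -0.077, 2.736]
ft_force: [0.4, 0.3, 0.1]
opening: 0.009
```

```bash
python3 - <<'E'
from g import *
p,r,s=pose();print(p.round(1),s['tcp_rot'].round(3),s['ft_force'].round(1),s['moment'].round(2),s['opening'])
b=cam('side')
B=b['img'][135:180,250:300]
for o in([0,0,0],[0,0,-19]): print(((proj(b,p+r.apply(o))-[250,135])*12).round())
cv2.imwrite('pics/s5.png',cv2.resize(B,None,fx=12,fy=12,interpolation=cv2.INTER_NEAREST))
E
```

```text
[ 492.8 -277.6   99.8] [ 2.987 -0.077  2.736] [0.4 0.3 0.1] [-0.09 -0.02 -0.  ] 0.009072211138605655
[346. 264.]
[352. 198.]
```

View pics/s5.png

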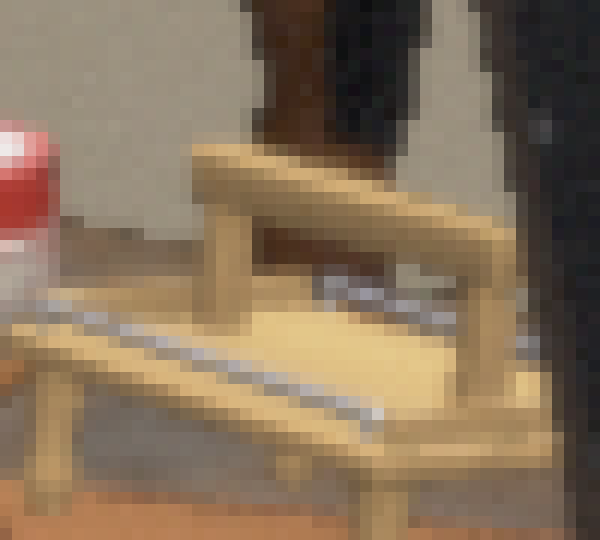

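```bash
python3 - <<'E'
from g import *
p,r,s=pose();c=cam('wrist');t=cam('top')
x,y=proj(c,p);print(proj(c,p),[proj(c,p+r.apply([0,0,-d])).round() for d in(19,30,50)], 'top',proj(t,p))
w=c['img'][100:380,130:430];T=t['img'][120:240,310:430]
cv2.imwrite('pics/w6.png',np.hstack([cv2.resize(w,(428,400)),cv2.resize(T,(372,400)[::1],interpolation=cv2.INTER_NEAREST)]))
E
```

```text
[276.32365624 236.12408642] [array([276., 247.]), array([276., 255.]), array([276., 271.])] top [374.60212811 175.53735774]
```

View pics/w6.png

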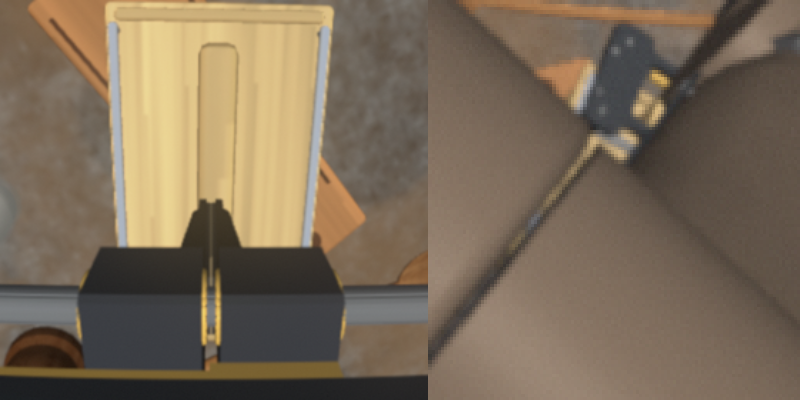

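```bash
python3 - <<'E'
from g import *
p,r,s=pose();c=cam('wrist');t=cam('top');b=cam('side')
def tri(c1,u,c2,v):
    o1,d1=ray(c1,u);o2,d2=ray(c2,v);d1/=np.linalg.norm(d1);d2/=np.linalg.norm(d2)
    k=np.linalg.lstsq(np.c_[d1,-d2],o2-o1,rcond=None)[0];x,y=o1+k[0]*d1,o2+k[1]*d2
    return ((x+y)/2).round(1),np.linalg.norm(x-y).round(1)
W=lambda q:(130+q[0]*.7,100+q[1]*.7)
Sd=lambda q:(249.5+q[0]/12,134.5+q[1]/12)
print('tip',tri(c,W((210,200)),b,Sd((372,165))))
print('bar near end top mid',tri(c,W((218,44)),b,Sd((500,225))))
print('deck nearL',tri(c,W((330,10)),b,Sd((370,455))))
print('cam',(-c['R'].T@c['t'].ravel()).round(1),'expected offset in tool',r.inv().apply(-c['R'].T@c['t'].ravel()-p).round(1), p.round(1))
print(proj(b,p),proj(c,p))
E
```

```text
tip (array([ 485.4, -277.9,  131.6]), np.float64(3.3))
bar near end top mid (array([ 430.7, -249.6,  133.3]), np.float64(5.4))
deck nearL (array([ 438.5, -185. ,   88.1]), np.float64(2.0))
cam [ 419.6 -279.2  306.2] expected offset in tool [  82.2    0.9 -203. ] [ 492.7 -277.6   99.8]
[278.87537234 157.00838021] [276.34800044 236.10692496]
```

Tip triangulates to z≈131 mm, about 30 mm above the reported TCP, and the jaws shut just above the bar without touching it. So I go by the visible tip: open halfway, shift 4 mm, descend about 35 mm while watching the force.

{"method": "servo_tool", "body": {
  "plan": [
    [0,0,0,0,0,0,50],
    [0,0,0,0,0,0,50],
    [0,0.004,0,0,0,0,50],
    [0,0,0,0,0,0,50],
    [0,0,0,0,0,0,50],
    [0,0,0,0,0,0,50],
    [0,0,0,0,0,0,50]
  ]
}}

```text
t: 5.92
eef_pos: [494.6, -273.4, 100.5]
tcp_rot: [2.987, -0.077, 2.736]
ft_force: [-0.5, 0.8, 0.9]
opening: 0.437
```

{"method": "servo_tool", "body": {
  "plan": [
    [0,0,0.009,0,0,0,50],
    [0,0,0.009,0,0,0,50]
  ]
}}

```text
t: 6.08
eef_pos: [495.1, -270.9, 83.1]
tcp_rot: [2.988, -0.074, 2.736]
ft_force: [0.2, -0.3, -0.4]
opening: 0.495
```

{"method": "servo_tool", "body": {
  "plan": [
    [0,0,0.008,0,0,0,50],
    [0,0,0,0,0,0,50]
  ]
}}

```text
t: 6.25
eef_pos: [494.2, -268.5, 72.2]
tcp_rot: [2.987, -0.077, 2.736]
ft_force: [-1.2, 0.3, -0.2]
opening: 0.5
```

{"method": "servo_tool", "body": {
  "plan": [
    [0,0,0.006,0,0,0,50],
    [0,0,0,0,0,0,20],
    [0,0,0,0,0,0,0],
    [0,0,0,0,0,0,0],
    [0,0,0,0,0,0,0],
    [0,0,0,0,0,0,0],
    [0,0,0,0,0,0,0],
    [0,0,0,0,0,0,0]
  ]
}}

```text
t: 6.92
eef_pos: [493.7, -267.3, 64.8]
tcp_rot: [2.987, -0.078, 2.737]
ft_force: [0.6, -0.6, -3.8]
opening: 0.163
```

```bash
python3 - <<'E'
from g import *
p,r,s=pose();print(p.round(1),s['tcp_rot'].round(3),s['ft_force'].round(1),s['moment'].round(2),s['opening'])
B=cam('side')['img'][135:180,250:300];w=cam('wrist')['img'][100:380,130:430]
cv2.imwrite('pics/s7.png',np.hstack([cv2.resize(w,(428,400)),cv2.resize(B,(372,335),interpolation=cv2.INTER_NEAREST)[:,:] if 0 else cv2.copyMakeBorder(cv2.resize(B,(372,335),interpolation=cv2.INTER_NEAREST),0,65,0,0,0)]))
E
```

```text
[ 493.7 -267.3   64.8] [ 2.987 -0.078  2.737] [ 0.6 -0.6 -3.8] [-0.36  0.03  0.05] 0.16349784066315712
```

Opening 0.163 ≈ 15.5 mm, so the bar is held. Lifting a little, straight up.

{"method": "servo_tool", "body": {
  "plan": [
    [0,0,0,0,0,0,0],
    [0,0,0,0,0,0,0],
    [0.001,0.002,-0.01,0,0,0,0],
    [0.001,0.002,-0.01,0,0,0,0],
    [0.001,0.001,-0.008,0,0,0,0],
    [0,0,0,0,0,0,0]
  ]
}}

```text
t: 7.52
eef_pos: [492.9, -265.9, 95.7]
tcp_rot: [2.987, -0.08, 2.737]
ft_force: [-0.5, 0.4, -4.2]
opening: 0.163
```

```bash
python3 - <<'E'
from g import *
p,r,s=pose();print(p.round(1),s['tcp_rot'].round(3),s['ft_force'].round(1),s['opening'],s['joints'].round(2))
a=np.radians(15+90)
x=np.array([np.cos(a),np.sin(a),0]);z=np.array([0,0,-1])
rel(p,Ro.from_matrix(np.c_[x,np.cross(z,x),z]))
for A in(159.2,):
  a=np.radians(A);x=np.array([np.cos(a),np.sin(a),0]);rel(p,Ro.from_matrix(np.c_[x,np.cross(z,x),z]))
B=cam('side')['img'][130:185,245:310]
cv2.imwrite('pics/s8.png',cv2.resize(B,None,fx=10,fy=10,interpolation=cv2.INTER_NEAREST))
E
```

```text
[ 492.9 -265.9   95.7] [ 2.987 -0.08   2.737] [-0.5  0.4 -4.2] 0.16338967086552317 [-0.68  0.55  1.74  0.15  0.98 -1.94]
shift mm [0. 0. 0.] turn deg [ 6.2 -8.3 51.3]
shift mm [0. 0. 0.] turn deg [ 9.  -4.4 -2.8]
```

View pics/s8.png

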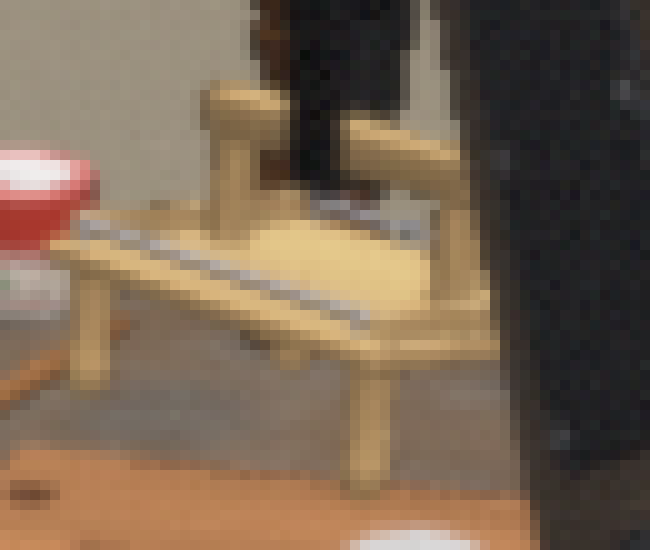

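Side crop: a finger grips mid-bar at (315,120) and the feet are clear; the load of 4.2 N matches. Now I level and turn.

{"method": "servo_tool", "body": {
  "plan": [
    [0,0,0,3,-1.5,-1,0],
    [0,0,0,3,-1.5,-1,0],
    [0,0,0,3,-1.5,-1,0],
    [0,0,0,0,0,5,0],
    [0,0,0,0,0,5,0],
    [0,0,0,0,0,5,0],
    [0,0,0,0,0,5,0],
    [0,0,0,0,0,5,0]
  ]
}}

```text
t: 8.23
eef_pos: [491.9, -264.6, 95.3]
tcp_rot: [-3.138, 0.007, 2.333]
ft_force: [-0.1, 0.2, -5.1]
opening: 0.168
```

{"method": "servo_tool", "body": {
  "plan": [
    [0,0,0,0,0,5,0],
    [0,0,0,0,0,5,0],
    [0,0,0,0,0,5,0],
    [0,0,0,0,0,5,0],
    [0,0,0,0,0,4,0],
    [0,0,0,0,0,4,0],
    [0,0,0,0,0,0,0]
  ]
}}

```text
t: 8.82
eef_pos: [490.6, -263.1, 94.5]
tcp_rot: [-3.141, 0.005, 1.813]
ft_force: [0.8, -0.4, -3.9]
opening: 0.165
```

```bash
python3 - <<'E'
from g import *
p,r,s=pose();print(p.round(1),s['tcp_rot'].round(3),s['ft_force'].round(1),s['opening'],s['joints'].round(2))
z=np.array([0,0,-1]);a=np.radians(104.5)
x=np.array([np.cos(a),np.sin(a),0]);rel([484.6,-252.5,p[2]],Ro.from_matrix(np.c_[x,np.cross(z,x),z]))
B=cam('side')['img'][130:190,240:310];w=cam('wrist','w9')['img']
cv2.imwrite('pics/s9.png',np.hstack([cv2.resize(w[:,60:],(400,336)),cv2.resize(B,(392,336),interpolation=cv2.INTER_CUBIC)]))
E
```

```text
[ 490.6 -263.1   94.5] [-3.141  0.005  1.813] [ 0.8 -0.4 -3.9] 0.1650219024999923 [-0.61  0.5   1.82 -0.    0.81 -0.85]
shift mm [11.7 -3.3 -0.1] turn deg [-0.   0.3 -0.6]
```

View pics/s9.png

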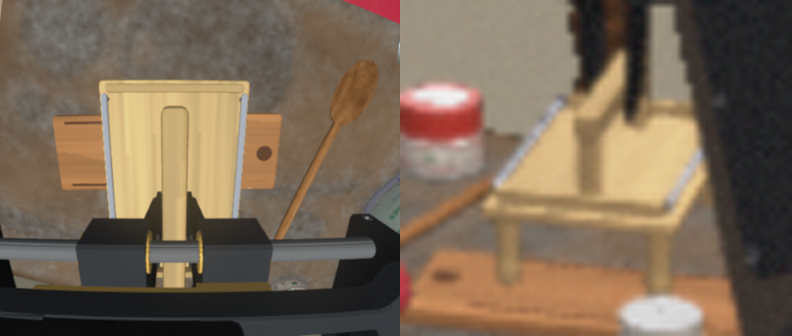

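Wrist picture: the stand is square to the board. Board edges are at rows 115/189, the deck's near rail at row 82 and the bar's near end at (174,107). I'll compute the centring from these.

```bash
python3 - <<'E'
from g import *
p,r,s=pose();c=cam('wrist')
F=lambda q:(60+q[0]*1.25,q[1]*1.25)
E=[onz(c,F(q),15) for q in[(75,115),(270,115),(75,189),(270,187)]]
for e in E:print(e.round(1))
a=np.arctan2(*(E[0]-E[1])[1::-1]);print('board dir',np.degrees(a).round(1)%180)
bx=np.array([np.cos(np.radians(14.5)),np.sin(np.radians(14.5)),0]);by=np.array([-bx[1],bx[0],0])
C=np.mean(E,0);print('board mid along y',C@by, 'orig est',np.array([479.2,-254.2,0])@by)
for h in range(20,60,5):
    n=onz(c,F((174,107)),h+109);m=onz(c,F((174,82)),h+65)
    L=onz(c,F((100,85)),h+65);R=onz(c,F((248,85)),h+65)
    print(h,'bar->',(n@by-71).round(1),'deck->',(m@by-87.5).round(1),'width',np.linalg.norm(L-R).round(1),'along',(n@bx).round(1))
print('tcp',p@by,p@bx,'start along',np.array([486.5,-260,0])@bx)
E
```

```text
[ 370.7 -236.1   15. ]
[ 580.7 -182.7   15. ]
[ 382.8 -324.5   15. ]
[ 611.  -263.6   15. ]
board dir 14.300000000000011
board mid along y -365.47569581407316 orig est -366.0852281270033
20 bar-> -376.7 deck-> -376.6 width 119.5 along 410.1
25 bar-> -376.4 deck-> -376.8 width 116.7 along 410.1
30 bar-> -376.0 deck-> -376.9 width 113.8 along 410.1
35 bar-> -375.7 deck-> -377.0 width 111.0 along 410.2
40 bar-> -375.3 deck-> -377.1 width 108.2 along 410.2
45 bar-> -374.9 deck-> -377.2 width 105.4 along 410.2
50 bar-> -374.6 deck-> -377.3 width 102.6 along 410.2
55 bar-> -374.2 deck-> -377.4 width 99.8 along 410.2
tcp -377.63144014541825 409.1350106844774 start along 405.90502598979464
```

{"method": "servo_tool", "body": {
  "plan": [
    [0.006,-0.002,0,0,0,0,0],
    [0.005,-0.002,0,0,0,0,0],
    [0,0,0,0,0,0,0],
    [0,0,0.01,0,0,0,0],
    [0,0,0.008,0,0,0,0],
    [0,0,0,0,0,0,0]
  ]
}}

```text
t: 9.47
eef_pos: [483.2, -252.2, 75.1]
tcp_rot: [-3.141, 0.005, 1.825]
ft_force: [-0.6, -0.3, -4.0]
opening: 0.166
```

{"method": "servo_tool", "body": {
  "plan": [
    [0,0,0.005,0,0,0,0],
    [0,0,0,0,0,0,0]
  ]
}}

```text
t: 9.63
eef_pos: [483.0, -252.1, 68.7]
tcp_rot: [-3.14, 0.004, 1.825]
ft_force: [0.3, -0.6, -4.8]
opening: 0.167
```

{"method": "servo_tool", "body": {
  "plan": [
    [0,0,0.004,0,0,0,0],
    [0,0,0,0,0,0,0]
  ]
}}

```text
t: 9.8
eef_pos: [483.0, -252.3, 63.9]
tcp_rot: [-3.14, 0.004, 1.825]
ft_force: [0.1, 0.7, -4.7]
opening: 0.164
```

{"method": "servo_tool", "body": {
  "plan": [
    [0,0,0.004,0,0,0,0],
    [0,0,0,0,0,0,0]
  ]
}}

```text
t: 9.97
eef_pos: [483.1, -252.4, 59.5]
tcp_rot: [-3.14, 0.004, 1.825]
ft_force: [-0.3, -0.0, -5.0]
opening: 0.167
```

{"method": "servo_tool", "body": {
  "plan": [
    [0,0,0.004,0,0,0,0],
    [0,0,0,0,0,0,0]
  ]
}}

```text
t: 10.13
eef_pos: [483.3, -252.6, 55.2]
tcp_rot: [-3.141, 0.004, 1.825]
ft_force: [-0.2, 0.9, -5.1]
opening: 0.164
```

{"method": "servo_tool", "body": {
  "plan": [
    [0,0,0.002,0,0,0,0],
    [0,0,0,0,0,0,0]
  ]
}}

```text
t: 10.3
eef_pos: [483.3, -252.6, 53.0]
tcp_rot: [-3.141, 0.004, 1.825]
ft_force: [0.3, 0.1, -4.1]
opening: 0.166
```

{"method": "servo_tool", "body": {
  "plan": [
    [0,0,0.002,0,0,0,0],
    [0,0,0,0,0,0,0]
  ]
}}

```text
t: 10.47
eef_pos: [483.4, -252.7, 51.0]
tcp_rot: [-3.141, 0.005, 1.825]
ft_force: [-0.1, -0.0, -5.0]
opening: 0.166
```

{"method": "servo_tool", "body": {
  "plan": [
    [0,0,0.002,0,0,0,0],
    [0,0,0,0,0,0,0]
  ]
}}

```text
t: 10.63
eef_pos: [483.5, -253.1, 50.6]
tcp_rot: [-3.141, 0.006, 1.825]
ft_force: [-0.8, 0.3, -4.6]
opening: 0.167
```

{"method": "servo_tool", "body": {
  "plan": [
    [0,0,0.001,0,0,0,0],
    [0,0,0,0,0,0,0]
  ]
}}

```text
t: 10.8
eef_pos: [483.7, -253.3, 50.5]
tcp_rot: [3.141, 0.007, 1.825]
ft_force: [-0.4, 0.5, -2.7]
opening: 0.168
```

{"method": "servo_tool", "body": {
  "plan": [
    [0,0,0.002,0,0,0,0],
    [0,0,0.002,0,0,0,0]
  ]
}}

```text
t: 10.97
eef_pos: [484.1, -253.5, 50.0]
tcp_rot: [3.14, 0.009, 1.826]
ft_force: [-10.4, 5.2, 36.0]
opening: 0.167
```

{"method": "servo_tool", "body": {
  "plan": [
    [0,0,0.002,0,0,0,0],
    [0,0,0.002,0,0,0,0]
  ]
}}

```text
t: 11.13
eef_pos: [484.2, -253.6, 50.1]
tcp_rot: [3.138, 0.011, 1.826]
ft_force: [-8.1, 4.1, 27.1]
opening: 0.168
```

```bash
python3 - <<'E'
from g import *
p,r,s=pose();print(p.round(1),s['tcp_rot'].round(3),s['ft_force'].round(1),s['moment'].round(2),s['opening'],s['joints'].round(3))
E
```

```text
[ 484.2 -253.6   50.1] [3.138 0.011 1.826] [-8.1  4.1 27.1] [ 0.86  1.74 -0.05] 0.16821143438176794 [-0.601  0.552  1.889 -0.007  0.69  -0.851]
```

Firm contact on the worktop at 27 N. Releasing to half open and backing straight off.

{"method": "servo_tool", "body": {
  "plan": [
    [0,0,0,0,0,0,20],
    [0,0,0,0,0,0,30],
    [0,0,0,0,0,0,40],
    [0,0,0,0,0,0,50],
    [0,0,0,0,0,0,50],
    [0,0,0,0,0,0,50]
  ]
}}

```text
t: 11.63
eef_pos: [485.4, -254.3, 51.1]
tcp_rot: [3.136, 0.014, 1.826]
ft_force: [0.2, 0.0, 0.9]
opening: 0.479
```

{"method": "servo_tool", "body": {
  "plan": [
    [0,0,-0.005,0,0,0,50],
    [0,0,-0.02,0,0,0,50],
    [0,0,-0.03,0,0,0,50],
    [0,0,-0.03,0,0,0,50],
    [0,0,-0.03,0,0,0,50],
    [0,0,-0.03,0,0,0,50]
  ]
}}

```text
t: 12.13
eef_pos: [481.4, -250.9, 196.0]
tcp_rot: [-3.138, 0.003, 1.826]
ft_force: [-0.5, -0.2, 0.1]
opening: 0.502
```

{"method": "servo_tool", "body": {
  "plan": [
    [0.04,0,0,0,0,0,50],
    [0.04,0,0,0,0,0,50],
    [0.04,0,0,0,0,0,50],
    [0.04,0,0,0,0,0,50],
    [0.04,0,0,0,0,0,50],
    [0.04,0,0,0,0,0,50],
    [0.04,0,0,0,0,0,50],
    [0,0,0,0,0,0,50]
  ]
}}

```text
t: 12.8
eef_pos: [409.6, 26.9, 202.2]
tcp_rot: [3.133, 0.014, 1.82]
ft_force: [0.7, -0.7, -0.2]
opening: 0.498
```

```bash
python3 - <<'E'
from g import *
a=cam('top','top9');b=cam('side','side9')
def mask(c,lo,hi,roi):
    m=cv2.inRange(cv2.cvtColor(c['img'],cv2.COLOR_BGR2HSV),lo,hi);x0,y0,x1,y1=roi
    k=np.zeros_like(m);k[y0:y1,x0:x1]=m[y0:y1,x0:x1];return cv2.morphologyEx(k,cv2.MORPH_OPEN,np.ones((3,3)))
def big(m): return max(cv2.findContours(m,0,2)[0],key=cv2.contourArea)
hsv=cv2.cvtColor(a['img'],cv2.COLOR_BGR2HSV)
for n,u in(('deck',proj(a,[485+25,-250+6,55])),('board',proj(a,[385,-280,15]))): print(n,u.round(),hsv[int(u[1]),int(u[0])])
d=big(mask(a,(15,60,150),(28,160,255),(310,120,450,250)));R=cv2.minAreaRect(d);print(R)
q=np.array([onz(a,x,65) for x in cv2.boxPoints(R)]);print('deck c',q.mean(0).round(1))
for i in range(2):v=q[i+1]-q[i];print(np.linalg.norm(v).round(1),(np.degrees(np.arctan2(v[1],v[0]))%180).round(1))
# predicted corner pixels if flat at the target, in side view
m=mask(b,(13,60,110),(28,170,255),(225,125,330,215));D=big(m);print('side bbox',cv2.boundingRect(D))
ax=np.radians(14.5);bx=np.array([np.cos(ax),np.sin(ax),0]);by=np.array([-bx[1],bx[0],0]);O=q.mean(0)*[1,1,0]
pts=[O+sx*52*bx+sy*82*by for sx in(-1,1) for sy in(-1,1)]
print('feet px',[proj(b,x).round().tolist() for x in pts]);
bt=[O+s*71*by+[0,0,109] for s in(-1,1)];print('bar ends px side',[proj(b,x).round(1).tolist() for x in bt],'top',[proj(a,x).round(1).tolist() for x in bt])
print('rel board y',(O-[479.2,-254.2,0])@by,'from start',O-[486.5,-260,0])
cv2.imwrite('pics/fin.png',np.hstack([cv2.resize(a['img'][120:250,310:440],(390,390)),cv2.resize(b['img'][125:215,235:325],(390,390))]))
E
```

```text
deck [357. 172.] [ 20  93 226]
board [369. 224.] [ 14 133 191]
((359.6202087402344, 182.72341918945312), (46.56922912597656, 70.32307434082031), 75.74996948242188)
deck c [ 482.1 -248.6   65. ]
178.2 105.7
117.3 13.0
side bbox (225, 148, 72, 47)
feet px [[297.0, 180.0], [287.0, 199.0], [268.0, 177.0], [256.0, 196.0]]
bar ends px side [[282.4, 150.5], [272.8, 165.5]] top [[391.9, 172.1], [334.6, 185.7]]
rel board y 4.649558767898822 from start [-4.35595432 11.36391269  0.        ]
```

```bash
python3 - <<'E'
import time
from h import *
A=cv2.imread('pics/top0.png');B=cv2.imread('pics/top9.png');S=cv2.imread('pics/side0.png')
for n,(x0,y0,x1,y1) in dict(salt=(410,175,440,208),small=(158,198,214,242)).items():
    r=cv2.matchTemplate(B[y0-6:y1+6,x0-6:x1+6],A[y0:y1,x0:x1],cv2.TM_CCOEFF_NORMED);print(n,cv2.minMaxLoc(r)[1::2])
s=env.state();print(s['t'],s['qvel'].round(3));print(env.job_done())
E
```

```text
salt (0.9973697662353516, (6, 6))
small (0.28371337056159973, (12, 12))
12.9 [-0.059  0.019 -0.02  -0.003 -0.005 -0.021]
the job is handed in; nothing more can be done
None
```

I gripped the larger stand's handle bar, lifted it about 30 mm and levelled it. Then I turned it about 53° clockwise, centred it over the board, lowered it until it pressed firmly on the worktop, and let go. The job was handed in at 12.9 s, and no verdict is reported.

**What the last checks showed (top camera, after release)**
- **Angle:** the deck's long side is at 105.7°, against about 104.5° for straight across the board.
- **Centring:** the stand is about 5 mm off the board's centreline (limit 25 mm).
- **Distance moved:** about 12 mm from my estimate of where it started (limit 45 mm).
- **Salt shaker:** it has not moved in the picture (match 0.997 at zero shift).

**What failed or was not confirmed**
- **First grasp:** the jaws shut just above the bar, because the fingertips were seen about 30 mm higher than the reported tool position. I went lower using the visible tip, and the second grasp held.
- **Small stand:** the last check on it gave no usable match (0.28), probably because the arm was above it. The arm stayed about 100 mm above it or more, and I saw no sign of contact.
- **Flatness:** I did not measure the tilt or foot height directly. They are inferred from the firm contact on the worktop and the deck measuring 178 by 117 mm at its level height, against 175 by 115 mm actual. I had reached the picture limit, so I could not view the final scene.

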